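# Price check at the scanner

## Robot

A 6-joint arm with a two-finger parallel gripper is mounted at the origin on the work surface; the furniture and walls round the work are solid. World frame = base frame: x ahead of the robot, y to its left, z up, the work surface at z = 0. Lengths are in m, angles in rad, forces in N, time in s.
With the tool pointing down it reaches from about 0.25 to 0.775 m from the base axis. Payload 4 kg.
Tool frame: the origin (TCP) lies at the very end of the fingers, on their centre line; the grasp point (between the pads) lies 19 mm behind it; z points along the fingers, y is the line along which they close (so a half turn about z gives the same grasp; the last joint's range is limited). The gripper opens to 94 mm and grips with 3 to 60 N. Pads are 16 mm wide; open, the fingers measure 119 mm over their backs; the gripper's body (75 mm by 177 mm) begins 78 mm behind the grasp point.
Start: joints at [1.187, 0.087, 1.371, -0, 1.684, -0.103], TCP at [0.152, 0.528, 0.206] pointing down, gripper open.
Joint ranges: [-3.1, 3.1], [-0.76, 2.03], [0.27, 2.55], [-1.08, 4.22], [0.17, 2.65], [-2.57, 2.57]. Speed limits (rad/s): [2.79, 2.79, 3.14, 3.14, 3.14, 3.14].

## Interface

Orientations are given as [roll, pitch, yaw] about the fixed x, y, z axes, in that order (R = Rz(yaw) Ry(pitch) Rx(roll)).
In Python, from bench import robot, vision gives the robot as it stands.
- The arm moves only by the shell command python3 -m crank 'ROWS'. ROWS is JSON, a list of rows, each a list of 3 entries, a list of its own where there are three numbers: the closure, from 0 (fully open) to 1 (shut), then the shift along the tool's x, y, z in m, then the turn, a rotation vector about the tool's x, y, z in degrees. A call has 1 to 8 rows; each row shifts and turns the commanded pose from where the row before left it, along the tool's axes as they then stand; what a row does not reach is not made up. A row lasts 1/10 s, in which the tool goes at most 50 mm and 8.59 degrees, less where a joint would pass 70% of its speed; a pose out of reach is approached as far as the arm can. A call with a gripper value outside its range is refused whole. The fingers move at their own pace and stop on an object; the grip force is fixed at half the most. Time passes only in rows, so rows that do not move let the fingers close. It gives the time, the measured TCP pose, the force, the opening and the grip force at its end, in the units of the state.
- robot.get_obs(): the state, without advancing time (a new reading comes with each control period).
- vision.snapshot(name): name is "side" or "top"; returns a dict with "color" (384x512x3 uint8, red, green, blue), "z_map" (384x512 float32, m along the optical axis (not along the pixel's ray), 0 where there is no reading), "fx", "fy", "cx", "cy" (pixels), "R" (3x3) and "t" (3): a world point X has camera coordinates R X + t. Camera axes: x right, y down, z forward; pixel columns grow to the right and rows downward; lengths in m; the calibration is good to about 2 mm. A picture is of the moment at which its call begins.
- robot.close_job(): hands the job in; it is judged then, once.
The state is a dict: "time": time; "joint_positions": joint angles; "qvel": joint speeds; "joint_torque": joint torques, N m; "tool_pos": TCP position; "ee_rot": TCP orientation; "wrist_force": force on the tool from outside, world axes, zero at the start; "wrist_torque": the same for the moment, N m; "width": finger opening in m; "finger_force": force on a finger pad.
Only numpy, scipy, OpenCV 4.12 (cv2) and the standard library are available. Lean on these libraries where they do the work, as an engineer would, in place of code of your own. Each camera call takes 0.05 s, during which the arm holds its last target. There are 200 camera calls.

## Task

One of the three soap gift boxes has lost its price: the price holder before its pocket is empty, with no green card. Draw that box straight up out of its pocket, turn it so that the barcode on its back squarely faces the scanner's window, centred on its line of sight about 10 cm away, and finish holding it there, still and in the air. Do not touch the scanner, and leave the other boxes, the price holders and the goods lying round about where they are.

Things in the scene. Friction and masses are not known exactly. Their poses are not given: they have to be found in the camera images.
- box_red: gift box with a red-orange soap showing in its open front, white card, 98 wide x 150 tall x 36 mm thick, about 0.12 kg, rigid, standing on end in a pocket. Origin: centre of its plain back face. Axes: y up along the 150 mm, z through the 36 mm thickness from the back face (z = 0) to the front with the soap (z = 36 mm), x along the 98 mm. Pinch it across the 36 mm, near the top
- box_red_barcode (a point): centre of the barcode label (48 x 30 mm) on the back face of the red box, 45 mm below the middle of that face (box y = -45 mm), facing the box's -z
- box_yellow: gift box with a yellow-green soap showing in its open front, white card, 98 wide x 150 tall x 36 mm thick, about 0.12 kg, rigid, standing on end in a pocket. Origin: centre of its plain back face. Axes: y up along the 150 mm, z through the 36 mm thickness from the back face (z = 0) to the front with the soap (z = 36 mm), x along the 98 mm. Pinch it across the 36 mm, near the top
- box_yellow_barcode (a point): centre of the barcode label (48 x 30 mm) on the back face of the yellow box, 45 mm below the middle of that face (box y = -45 mm), facing the box's -z
- box_blue: gift box with a blue soap showing in its open front, white card, 98 wide x 150 tall x 36 mm thick, about 0.12 kg, rigid, standing on end in a pocket. Origin: centre of its plain back face. Axes: y up along the 150 mm, z through the 36 mm thickness from the back face (z = 0) to the front with the soap (z = 36 mm), x along the 98 mm. Pinch it across the 36 mm, near the top
- box_blue_barcode (a point): centre of the barcode label (48 x 30 mm) on the back face of the blue box, 45 mm below the middle of that face (box y = -45 mm), facing the box's -z
- display: fixed plywood display, 336 wide (y) x 108 mm deep (x, front -x), three pockets in a row; origin on the counter under the middle pocket's centre. Pockets at y = 110, 0, -110 mm, each 104 x 41 mm inside, floor 8 mm up; back and end walls to 70 mm, dividers and front to 53 mm: a box must rise 62 mm to be clear. The ledge in front, 8 mm high, bears a price holder before each pocket, at x = -52 mm
- price_card_a: small acrylic price holder with a green price card, 44 x 56 x 25 mm, loose on the ledge before one of the pockets; origin at the middle of its underside
- price_card_b: a second, like holder with a green price card, before another pocket; origin at the middle of its underside
- empty_holder: clear acrylic price holder without any card, 38 x 56 x 23 mm, loose on the ledge before the remaining pocket; origin at the middle of its underside
- scanner: fixed barcode scanner on a stand: round black base 97 mm across, a bent neck behind, total height about 0.29 m. Origin: centre of the base's underside; its front is -x
- scanner_head: the scanner's head, 74 wide x 80 x 77 mm, fixed to the neck. Origin: centre of the face with the dark red window; -x points straight out along the line of sight, 34 degrees below level, towards the open counter between robot and display; y across, z up along the face. Reads a label 50 to 150 mm out, within 25 mm of the line of sight in y and z
- pocket_mirror: flat flower-shaped wooden pocket mirror, 65 x 75 x 5 mm, lying on the counter; bystander
- wallet: tan folded wallet, 88 x 109 x 14 mm, lying on the counter; bystander

How it is judged:
On the way:
1. the box behind the empty price holder is drawn straight up, clear of its pocket, upright in the gripper (((height (world z) of box_red above 0.148 m and angle between box_red's own y axis and vertical below 0.3 rad and horizontal distance between box_red and empty_holder below 0.105 m and contact force between box_red and the fingers above 0.5 N) or (height (world z) of box_yellow above 0.148 m and angle between box_yellow's own y axis and vertical below 0.3 rad and horizontal distance between box_yellow and empty_holder below 0.105 m and contact force between box_yellow and the fingers above 0.5 N) or (height (world z) of box_blue above 0.148 m and angle between box_blue's own y axis and vertical below 0.3 rad and horizontal distance between box_blue and empty_holder below 0.105 m and contact force between box_blue and the fingers above 0.5 N))), for 0.05 s.
At the end, for the whole second after the job is handed in: the unpriced box is gripped and carried by the fingers alone, still (under 30 mm/s), its barcode 50 to 150 mm before the scanner window, within 25 mm of the line of sight in width and height, back face within 20 degrees of square to the window; the other boxes within 15 mm of their starts (((x of box_red_barcode in the frame of scanner_head between -0.15 and -0.05 m and y of box_red_barcode in the frame of scanner_head between -0.025 and 0.025 m and z of box_red_barcode in the frame of scanner_head between -0.025 and 0.025 m and angle between the z axis of box_red and the x axis of scanner_head, either way round below 0.35 rad and z of scanner_head in the frame of box_red below -0.03 m and height (world z) of box_red_barcode above 0.12 m and contact force between box_red and the fingers above 1 N and contact force between box_red and display below 0.2 N and contact force between box_red and scanner below 0.2 N and linear speed of box_red below 0.03 m/s and distance of each of box_yellow, box_blue from where it was at the start of the episode below 0.015 m and horizontal distance between each of box_yellow, box_blue and empty_holder above 0.105 m) or (x of box_yellow_barcode in the frame of scanner_head between -0.15 and -0.05 m and y of box_yellow_barcode in the frame of scanner_head between -0.025 and 0.025 m and z of box_yellow_barcode in the frame of scanner_head between -0.025 and 0.025 m and angle between the z axis of box_yellow and the x axis of scanner_head, either way round below 0.35 rad and z of scanner_head in the frame of box_yellow below -0.03 m and height (world z) of box_yellow_barcode above 0.12 m and contact force between box_yellow and the fingers above 1 N and contact force between box_yellow and display below 0.2 N and contact force between box_yellow and scanner below 0.2 N and linear speed of box_yellow below 0.03 m/s and distance of each of box_red, box_blue from where it was at the start of the episode below 0.015 m and horizontal distance between each of box_red, box_blue and empty_holder above 0.105 m) or (x of box_blue_barcode in the frame of scanner_head between -0.15 and -0.05 m and y of box_blue_barcode in the frame of scanner_head between -0.025 and 0.025 m and z of box_blue_barcode in the frame of scanner_head between -0.025 and 0.025 m and angle between the z axis of box_blue and the x axis of scanner_head, either way round below 0.35 rad and z of scanner_head in the frame of box_blue below -0.03 m and height (world z) of box_blue_barcode above 0.12 m and contact force between box_blue and the fingers above 1 N and contact force between box_blue and display below 0.2 N and contact force between box_blue and scanner below 0.2 N and linear speed of box_blue below 0.03 m/s and distance of each of box_red, box_yellow from where it was at the start of the episode below 0.015 m and horizontal distance between each of box_red, box_yellow and empty_holder above 0.105 m))); the arm keeps its last pose, push and grip.
It fails at once if a second gift box is shifted in or out of its pocket (distance of each of box_red, box_yellow from where it was at the start of the episode above 0.02 m or distance of each of box_red, box_blue from where it was at the start of the episode above 0.02 m or distance of each of box_yellow, box_blue from where it was at the start of the episode above 0.02 m).
It fails at once if a price holder is shifted on the ledge by more than 25 mm (distance of any of price_card_a, price_card_b, empty_holder from where it was at the start of the episode above 0.025 m).
It fails at once if the scanner is touched with more than 2 N (contact force between scanner and anything else above 2 N).
It fails at once if the pocket mirror or the wallet on the counter is pushed aside (distance of any of pocket_mirror, wallet from where it was at the start of the episode above 0.03 m).
It also fails if it takes over 38 s, if anything falls off the work surface, if the arm or the gripper's body presses on something with over 40 N, if the wrist force passes 120 N, or if a joint passes its speed limit or range.

## Working session

There is one attempt and no reset: what is moved stays moved. The work goes in short steps, Python scripts to look and compute and a shell command to move; the robot and the scene stay as the last step left them, time stands still between calls to the robot, and variables do not carry over. Pictures are saved under pics/ and viewed, at most 10 in all, crops included, and the job is handed in when it is done.

```bash
ls; mkdir -p pics
python3 - <<'E'
from bench import robot, vision
import cv2, numpy as np
o=robot.get_obs(); print(o['time'],o['tool_pos'],o['ee_rot'],o['width'])
for n in ('side','top'):
    s=vision.snapshot(n); np.savez(f'{n}0.npz',**s)
    cv2.imwrite(f'pics/{n}0.png',s['color'][:,:,::-1])
    print(n,s['fx'],s['fy'],s['cx'],s['cy'],s['R'].round(4).tolist(),s['t'].round(4).tolist(),(s['z_map']>0).mean())
E
```

```text
pics
0.0 [0.15224809 0.52795463 0.20433082] [-3.13948184e+00 -1.70582367e-04  2.86075220e+00] 0.09413847333391627
side 375.348160558633 375.348160558633 257.511390852986 185.06515864681197 [[-0.964, -0.2653, 0.0207], [-0.146, 0.4624, -0.8746], [0.2224, -0.8461, -0.4844]] [0.4903, 0.212, 1.3375] 0.9947408040364584
top 443.1420362682572 443.1420362682572 255.24150114773101 191.6097779106017 [[-0.0348, -0.9994, 0.0008], [-0.9747, 0.0337, -0.2209], [0.2207, -0.0085, -0.9753]] [0.002, 0.53, 1.4021] 0.9957987467447916
```

View pics/side0.png

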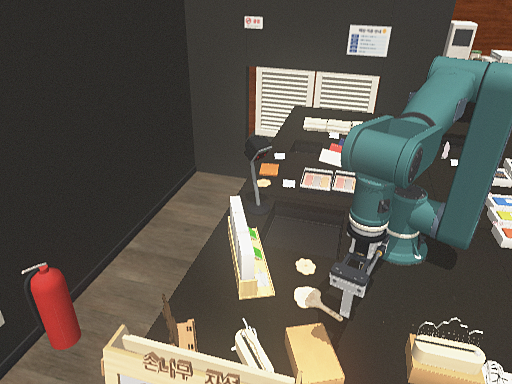

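View pics/top0.png

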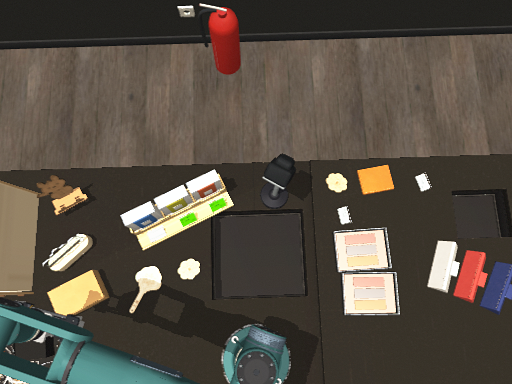

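The side view has the display at about (250,255) and the scanner at (258,175). In the top view the boxes are blue (145,217), yellow (177,200) and red (207,186). The green cards are at (188,219) and (218,205), so blue appears to be the unpriced one. I'll zoom in to check.

Run:
```python
import cv2, numpy as np
a=np.load('top0.npz')['color'][145:265,110:310,::-1]; b=np.load('side0.npz')['color'][125:305,200:320,::-1]
cv2.imwrite('pics/tz.png',cv2.resize(a,None,fx=4,fy=4,interpolation=cv2.INTER_CUBIC))
cv2.imwrite('pics/sz.png',cv2.resize(b,None,fx=3.3,fy=3.3,interpolation=cv2.INTER_CUBIC))
```

```text
(no output)
```

View pics/tz.png

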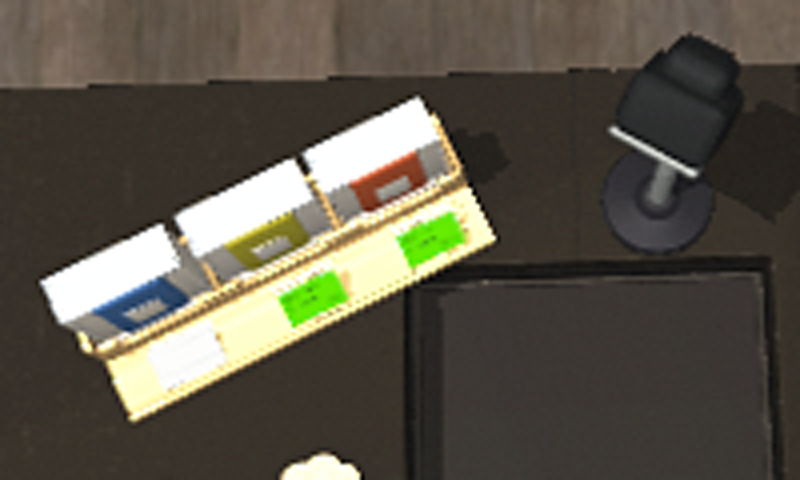

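View pics/sz.png

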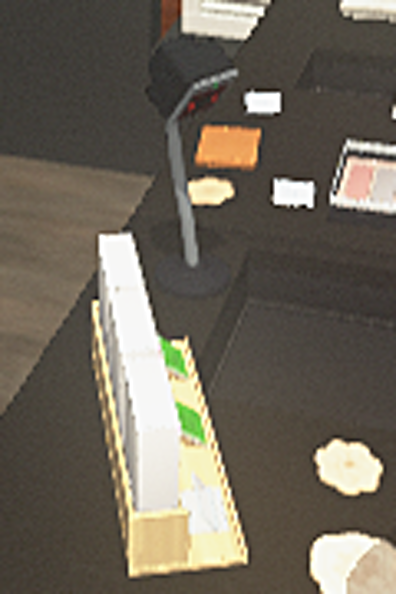

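The zooms confirm it: the clear, empty holder stands before the blue box (zoom 185,355), and the green cards are before yellow (312,298) and red (432,238). The scanner head's light front rim runs (610,128)–(697,176) in the top zoom. Next I'll measure the box tops and the scanner.

```bash
cat > h.py <<'E'
import numpy as np, cv2
from scipy.spatial.transform import Rotation as Ro
def cloud(s):
    v,u=np.mgrid[:384,:512]; z=s['z_map']
    P=np.dstack([(u-s['cx'])/s['fx']*z,(v-s['cy'])/s['fy']*z,z])
    return (P-s['t'])@s['R']
def ray(s,u,v,h):
    d=np.array([(u-s['cx'])/s['fx'],(v-s['cy'])/s['fy'],1])@s['R']; c=-s['R'].T@s['t']
    return c+d*(h-c[2])/d[2]
E
python3 - <<'E'
from h import *
T=dict(np.load('top0.npz')); S=dict(np.load('side0.npz'))
for n,s in (('top',T),('side',S)):
    P=cloud(s); c=s['color'].astype(int); hsv=cv2.cvtColor(s['color'],cv2.COLOR_RGB2HSV)
    m=(P[...,2]>.145)&(P[...,2]<.175)&(hsv[...,1]<60)&(hsv[...,2]>200)&(P[...,0]>.3)
    k,l,st,ce=cv2.connectedComponentsWithStats(m.astype(np.uint8))
    for i in range(1,k):
        if st[i,4]<40: continue
        q=P[l==i]; r=cv2.minAreaRect(q[:,:2].astype(np.float32)); print(n,'top',st[i,4],ce[i].round(1),'z',np.median(q[:,2]).round(4),'rect',np.round(r[0],4),np.round(r[1],3),round(r[2],1))
    # scanner: dark raised points
    m=(P[...,2]>.03)&(P[...,2]<.35)&(P[...,0]>.35)
    box=(slice(150,205),slice(255,300)) if n=='top' else (slice(130,205),slice(240,280))
    q=P[box][m[box]]; print(n,'scanner',len(q),q.min(0).round(3),q.max(0).round(3),'top z',np.percentile(q[:,2],99).round(3))
    hd=q[q[:,2]>.2]; r=cv2.minAreaRect(hd[:,:2].astype(np.float32)); print(' head',len(hd),np.round(r[0],3),np.round(r[1],3),r[2])
    # normals in head
    Pb=P[box]; N=np.cross(Pb[1:-1,2:]-Pb[1:-1,:-2],Pb[2:,1:-1]-Pb[:-2,1:-1]); N/=np.linalg.norm(N,axis=2,keepdims=True)+1e-12
    N*=-1 if N[...,2][m[box][1:-1,1:-1]].mean()<0 else 1
    C=-s['R'].T@s['t']; N*=np.sign(((C-Pb[1:-1,1:-1])*N).sum(2,keepdims=True))
    mm=m[box][1:-1,1:-1]&(Pb[1:-1,1:-1,2]>.2)
    f=mm&(abs(N[...,2]+.56)<.2)
    print(' face pts',f.sum()); 
    if f.sum()>5: print(np.median(N[f],0).round(3), Pb[1:-1,1:-1][f].mean(0).round(4),Pb[1:-1,1:-1][f].min(0).round(4),Pb[1:-1,1:-1][f].max(0).round(4))
# base: counter-level dark circle, and rim
for u,v in ((262.5,177),(284.2,189)): print('rim',cloud(T)[int(round(v)),int(round(u))].round(3))
print('base c',ray(T,274.2,195,.01).round(3))
E
```

```text
top top 359 [202.7 180.8] z 0.1587 rect [0.5472 0.1453] [0.038 0.098] 24.6
top top 371 [170.8 196.4] z 0.1589 rect [0.5011 0.2429] [0.038 0.097] 25.9
top top 385 [137.7 212.9] z 0.1587 rect [0.454  0.3431] [0.038 0.098] 26.0
top scanner 823 [ 0.488 -0.132  0.03 ] [ 0.591 -0.038  0.313] top z 0.309
 head 773 [ 0.543 -0.089] [0.074 0.096] 58.77863311767578
 face pts 0
side top 748 [241.4 228.5] z 0.157 rect [0.5002 0.2468] [0.037 0.319] 25.4
side scanner 712 [ 0.486 -0.121  0.031] [0.588 0.144 0.306] top z 0.304
 head 525 [ 0.54  -0.082] [0.075 0.089] 57.846771240234375
 face pts 114
[-0.641  0.474 -0.576] [ 0.5282 -0.0671  0.2477] [ 0.4881 -0.1113  0.2154] [ 0.5878 -0.0338  0.2859]
rim [ 0.595 -0.042 -0.002]
rim [ 0.545 -0.115  0.019]
base c [ 0.527 -0.081  0.01 ]
```

```bash
cat > plan.py <<'E'
# usage: python3 plan.py x y z [goal|grasp yaw..]  prints shift/turn in tool axes to target
from h import *
import sys
from bench import robot
def info(): 
    o=robot.get_obs(); R=Ro.from_euler('xyz',o['ee_rot']); return o,np.array(o['tool_pos']),R
def to(p,Rt=None):
    o,p0,R=info(); print('t',round(o['time'],2),'tcp',p0.round(4),'rot',np.degrees(o['ee_rot']).round(1),'w',round(o['width'],4),'q',np.round(o['joint_positions'],2))
    print('shift tool mm',(R.inv().apply(np.array(p)-p0)*1e3).round(1), 'turn deg',np.degrees((R.inv()*Rt).as_rotvec()).round(2) if Rt is not None else '')
E
python3 - <<'E'
from h import *
import plan
S=dict(np.load('side0.npz')); P=cloud(S); b=(slice(130,205),slice(240,280)); Pb=P[b]
N=np.cross(Pb[1:-1,2:]-Pb[1:-1,:-2],Pb[2:,1:-1]-Pb[:-2,1:-1]); N/=np.linalg.norm(N,axis=2,keepdims=True)+1e-12
C=-S['R'].T@S['t']; Q=Pb[1:-1,1:-1]; N*=np.sign(((C-Q)*N).sum(2,keepdims=True))
f=(Q[...,2]>.2)&(N@np.array([-.66,.48,-.57])>.93); q=Q[f]
for _ in range(3):
    m=q.mean(0); n=np.linalg.svd(q-m)[2][2]; n*=-np.sign(n[2]); d=(q-m)@n; print(len(q),n.round(3),m.round(4),d.std().round(4)); q=q[abs(d)<max(2*d.std(),.002)]
print('depress',np.degrees(np.arcsin(-n[2])),'heading',np.degrees(np.arctan2(n[1],n[0])))
# all head pts near that plane
A=Q[(Q[...,2]>.2)&(np.linalg.norm(Q-m,axis=2)<.08)]; A=A[abs((A-m)@n)<.004]
y=np.cross([0,0,1],-n); y/=np.linalg.norm(y); z=np.cross(-n,y)
a=(A-m)@y; c=(A-m)@z; print('ext y',a.min(),a.max(),'z',c.min(),c.max()); ctr=m+y*(a.min()+a.max())/2+z*(c.min()+c.max())/2; print('centre',ctr.round(4))
T=dict(np.load('top0.npz')); 
X=np.linalg.norm
Pt=cloud(T)[150:205,255:300].reshape(-1,3); H=Pt[(Pt[:,2]>.24)]
e=(H-ctr)@n; print('top: max along n',np.percentile(e,[50,95,99]).round(3)); h=H[abs(e)<.02]; print('y ext',((h-ctr)@y).min().round(3),((h-ctr)@y).max().round(3),'top head y ext',np.percentile((H-ctr)@y,[1,99]).round(3))
yaw=np.radians(163.9-48.7); plan.to([.4535,.345,.21],Ro.from_euler('xyz',[np.pi,0,yaw]))
E
```

```text
74 [-0.707  0.44  -0.553] [ 0.5189 -0.0674  0.2485] 0.0014
73 [-0.706  0.427 -0.565] [ 0.5189 -0.0677  0.2481] 0.0008
73 [-0.706  0.427 -0.565] [ 0.5189 -0.0677  0.2481] 0.0008
depress 34.39897452674736 heading 148.86482847652016
ext y -0.03781997355335813 0.032156560643158166 z -0.041226871380697555 0.036432246867784096
centre [ 0.5186 -0.0708  0.2461]
top: max along n [-0.047 -0.007 -0.004]
y ext -0.038 0.034 top head y ext [-0.104  0.032]
t 0.1 tcp [0.1523 0.528  0.2044] rot [-179.9   -0.   163.9] w 0.0942 q [ 1.19  0.09  1.37 -0.    1.68 -0.1 ]
shift tool mm [-340.2  -92.4   -5.5] turn deg [-1.100e-01  4.000e-02  4.871e+01]
```

```bash
python3 -m crank '[[0,[-0.042,-0.0115,-0.001],[0,0,0]],[0,[-0.043,-0.0115,-0.001],[0,0,0]],[0,[-0.043,-0.0115,-0.001],[0,0,0]],[0,[-0.043,-0.0115,-0.001],[0,0,0]],[0,[-0.043,-0.0115,-0.001],[0,0,0]],[0,[-0.043,-0.0115,-0.001],[0,0,0]],[0,[-0.043,-0.0115,0],[0,0,0]],[0,[-0.04,-0.0115,0],[0,0,0]]]'
python3 -m crank '[[0,[0,0,0],[0,0,8]],[0,[0,0,0],[0,0,8]],[0,[0,0,0],[0,0,8]],[0,[0,0,0],[0,0,8]],[0,[0,0,0],[0,0,8]],[0,[0,0,0],[0,0,8]],[0,[0,0,0],[0,0,0.7]],[0,[0,0,0],[0,0,0]]]'
python3 - <<'E'
from plan import *
to([.4535,.345,.12],Ro.from_euler('xyz',[np.pi,0,np.radians(115.2)]))
E
```

```text
time: 0.9
tool_pos: [0.4549, 0.3444, 0.2109]
ee_rot: [-3.141, -0.001, 2.86]
wrist_force: [0.0, 1.0, -0.3]
width: 0.0943
finger_force: 0.0
time: 1.7
tool_pos: [0.4534, 0.3457, 0.211]
ee_rot: [-3.141, 0.0, 2.013]
wrist_force: [-1.1, 0.3, 0.8]
width: 0.0937
finger_force: 0.0
t 1.7 tcp [0.4534 0.3457 0.211 ] rot [-179.9    0.   115.4] w 0.0937 q [0.55 0.13 1.31 0.   1.7  0.11]
shift tool mm [-0.7 -0.2 91. ] turn deg [-0.05  0.    0.15]
```

```bash
python3 -m crank '[[0,[0,0,0.018],[0,0,0]],[0,[0,0,0.018],[0,0,0]],[0,[0,0,0.018],[0,0,0]],[0,[0,0,0.018],[0,0,0]],[0,[0,0,0.012],[0,0,0]],[0,[0,0,0.007],[0,0,0]],[0,[0,0,0],[0,0,0]],[0.4,[0,0,0],[0,0,0]]]'
python3 -m crank '[[0.5,[0,0,0],[0,0,0]],[0.6,[0,0,0],[0,0,0]],[1,[0,0,0],[0,0,0]],[1,[0,0,0],[0,0,0]],[1,[0,0,0],[0,0,0]],[1,[0,0,0],[0,0,0]],[1,[0,0,0],[0,0,0]],[1,[0,0,0],[0,0,0]]]'
```

```text
time: 2.5
tool_pos: [0.454, 0.3461, 0.1212]
ee_rot: [3.14, -0.0, 2.011]
wrist_force: [1.2, 0.1, -0.0]
width: 0.089
finger_force: 0.0
time: 3.3
tool_pos: [0.4536, 0.3458, 0.1205]
ee_rot: [-3.142, -0.0, 2.011]
wrist_force: [0.6, -0.4, -0.7]
width: 0.0361
finger_force: 30.0
```

Gripped at 36 mm, so I'll lift straight up.

```bash
python3 -m crank '[[1,[0,0,-0.005],[0,0,0]],[1,[0,0,-0.012],[0,0,0]],[1,[0,0,-0.015],[0,0,0]],[1,[0,0,-0.015],[0,0,0]],[1,[0,0,-0.015],[0,0,0]],[1,[0,0,-0.015],[0,0,0]],[1,[0,0,-0.01],[0,0,0]],[1,[0,0,-0.005],[0,0,0]]]'
python3 -m crank '[[1,[0,0,-0.01],[0,0,0]],[1,[0,0,-0.01],[0,0,0]],[1,[0,0,0],[0,0,0]],[1,[0,0,0],[0,0,0]]]'
python3 - <<'E'
from plan import *
from bench import vision
T=vision.snapshot('top'); S=vision.snapshot('side')
cv2.imwrite('pics/lift.png',np.hstack([cv2.resize(T['color'][130:290,90:330,::-1],None,fx=1.6,fy=1.6),cv2.resize(S['color'][100:300,190:400,::-1],(269,256))]))
# goal
n=np.array([-.709,.428,-.559]); n/=np.linalg.norm(n); ctr=np.array([.5186,-.0708,.2461]); B=ctr+.1*n
up=np.array([0,0,1])-n[2]*n; up/=np.linalg.norm(up)   # box y
# tool z=-box y, tool y=-box z(=-n), tool x=y x z
Rt=Ro.from_matrix(np.column_stack([np.cross(-n,-up),-n,-up]))
# TCP in box: y = 0.1205-(0.1585-.075), z=18mm, x=0 ; barcode y=-45,z=0
g=B+up*(.045+.1205-.0835)+n*.018
print('goal tcp',g.round(4),'rot',np.degrees(Rt.as_euler('xyz')).round(1)); to(g,Rt)
E
```

```text
time: 4.1
tool_pos: [0.4541, 0.3462, 0.2144]
ee_rot: [3.139, -0.0, 2.011]
wrist_force: [0.4, -0.3, -1.1]
width: 0.0359
finger_force: 30.0
time: 4.5
tool_pos: [0.4537, 0.3459, 0.2326]
ee_rot: [3.141, -0.0, 2.011]
wrist_force: [-0.0, 0.4, -0.7]
width: 0.0362
finger_force: 30.0
goal tcp [0.3956 0.0035 0.248 ] rot [146.    0.   58.9]
t 4.6 tcp [0.4534 0.3457 0.2318] rot [-179.9    0.   115.2] w 0.0358 q [0.55 0.13 1.27 0.   1.74 0.11]
shift tool mm [-285.  -198.1  -16. ] turn deg [-31.26 -16.67  54.62]
```

View pics/lift.png

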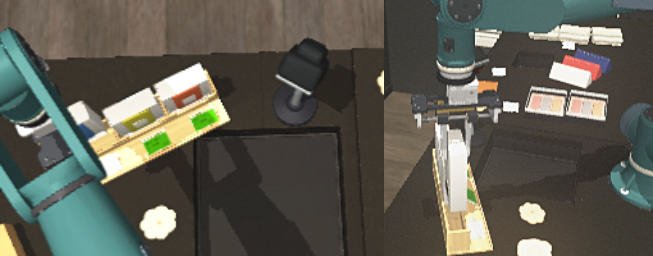

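The blue box is lifted clear and hangs upright in the gripper; the other boxes and the holders haven't moved (top-view crop: cards at (155,143) and (205,118)). Next I'll back away from the display and travel along it.

```bash
python3 -m crank '[[1,[0,-0.015,-0.002],[0,0,0]],[1,[0,-0.03,-0.002],[0,0,0]],[1,[0,-0.03,-0.002],[0,0,0]],[1,[0,-0.03,-0.002],[0,0,0]],[1,[0,-0.03,-0.002],[0,0,0]],[1,[0,-0.03,-0.002],[0,0,0]],[1,[0,-0.03,-0.002],[0,0,0]],[1,[0,-0.019,-0.002],[0,0,0]]]'
python3 -m crank '[[1,[-0.015,0,0],[0,0,0]],[1,[-0.03,0,0],[0,0,0]],[1,[-0.035,0,0],[0,0,0]],[1,[-0.035,0,0],[0,0,0]],[1,[-0.035,0,0],[0,0,0]],[1,[-0.035,0,0],[0,0,0]],[1,[-0.035,0,0],[0,0,0]],[1,[-0.025,0,0],[0,0,0]]]'
python3 -m crank '[[1,[-0.014,0,0],[0,0,5]],[1,[0,0,0],[0,0,8]],[1,[0,0,0],[0,0,8]],[1,[0,0,0],[0,0,8]],[1,[0,0,0],[0,0,8]],[1,[0,0,0],[0,0,8]],[1,[0,0,0],[0,0,8]],[1,[0,0,0],[0,0,3.3]]]'
python3 - <<'E'
from plan import *
to([.3956,.0035,.248],Ro.from_euler('xyz',np.radians([146,0,58.9])))
E
```

```text
time: 5.4
tool_pos: [0.2582, 0.2538, 0.2482]
ee_rot: [-3.141, -0.0, 2.011]
wrist_force: [0.4, 0.4, -1.3]
width: 0.0357
finger_force: 30.0
time: 6.2
tool_pos: [0.3646, 0.0312, 0.2479]
ee_rot: [-3.141, -0.0, 2.009]
wrist_force: [-0.1, 0.2, -1.0]
width: 0.0359
finger_force: 30.0
time: 7.0
tool_pos: [0.37, 0.0204, 0.2479]
ee_rot: [-3.141, 0.0, 1.024]
wrist_force: [0.3, 0.2, -1.2]
width: 0.0357
finger_force: 30.0
t 7.0 tcp [0.37   0.0204 0.2479] rot [-179.9    0.    58.7] w 0.0357 q [-0.1  -0.32  1.66  0.    1.81  0.45]
shift tool mm [-1.1 30.7 -0.1] turn deg [-34.05   0.08  -0.19]
```

```bash
python3 -m crank '[[1,[0,0,0],[-6,0,0]],[1,[0,0,0],[-7,0,0]],[1,[0,0,0],[-7,0,0]],[1,[0,0,0],[-7,0,0]],[1,[0,0,0],[-7,0,0]],[1,[0,0,0],[0,0,0]],[1,[0,0,0],[0,0,0]]]'
python3 - <<'E'
from plan import *
to([.3956,.0035,.248],Ro.from_euler('xyz',np.radians([146,0,58.9])))
E
```

```text
time: 7.7
tool_pos: [0.3698, 0.021, 0.2479]
ee_rot: [2.55, 0.0, 1.03]
wrist_force: [1.3, -0.2, -0.6]
width: 0.0359
finger_force: 30.0
t 7.7 tcp [0.3698 0.021  0.2479] rot [146.1   0.   59. ] w 0.0359 q [ 0.3  -0.67  1.98 -0.43  1.43  0.81]
shift tool mm [-1.8 25.9 17.3] turn deg [-0.12 -0.07  0.13]
```

```bash
python3 -m crank '[[1,[-0.0005,0.007,0.005],[0,0,0]],[1,[-0.0005,0.007,0.005],[0,0,0]],[1,[-0.0005,0.007,0.005],[0,0,0]],[1,[-0.0003,0.005,0.002],[0,0,0]],[1,[0,0,0],[0,0,0]],[1,[0,0,0],[0,0,0]],[1,[0,0,0],[0,0,0]]]'
python3 - <<'E'
from plan import *
from bench import vision
to([.3956,.0035,.248],Ro.from_euler('xyz',np.radians([146,0,58.9])))
n=np.array([-.709,.428,-.559]); n/=np.linalg.norm(n); ctr=np.array([.5186,-.0708,.2461]); B=ctr+.1*n; C=B+n*.018
up=np.array([0,0,1])-n[2]*n; up/=np.linalg.norm(up); y=np.cross(up,n)
T=vision.snapshot('top'); S=vision.snapshot('side'); ims=[]
for k,s in (('t',T),('s',S)):
    np.savez(k+'1.npz',**s)
    P=cloud(s); hsv=cv2.cvtColor(s['color'],cv2.COLOR_RGB2HSV); q=P[(np.linalg.norm(P-(B+up*.045+n*.018),axis=2)<.105)&(hsv[...,1]<60)&(hsv[...,2]>100)]-B
    b=q@n; sel=q[abs(b)<.008]; print(k,len(q),'n-range',np.percentile(b,[1,50,99]).round(3),'back pts',len(sel))
    for ax,a in (('x',y),('y',up)): print('  ',ax,np.percentile(q@a,[1,99]).round(3))
    if len(sel)>20:
        m=sel.mean(0); nn=np.linalg.svd(sel-m)[2][2]; print('  back normal angle',np.degrees(np.arccos(abs(nn@n))).round(1),'n offset',(m@n).round(4))
    ims.append(cv2.resize(s['color'][110:270,180:380,::-1],None,fx=2,fy=2,interpolation=cv2.INTER_CUBIC))
cv2.imwrite('pics/end.png',np.hstack(ims))
E
```

```text
time: 8.4
tool_pos: [0.3959, 0.0028, 0.2489]
ee_rot: [2.548, -0.0, 1.028]
wrist_force: [-0.1, -0.9, -0.6]
width: 0.0358
finger_force: 30.0
t 8.4 tcp [0.3959 0.0028 0.2489] rot [146.   -0.   58.9] w 0.0358 q [ 0.2  -0.63  1.96 -0.4   1.37  0.73]
shift tool mm [ 0.5 -1.   0.3] turn deg [-0.02 -0.   -0.  ]
t 568 n-range [-0.004 -0.001  0.032] back pts 477
   x [-0.045  0.052]
   y [-0.028  0.124]
  back normal angle 0.8 n offset -0.0008
s 671 n-range [-0.009  0.023  0.048] back pts 128
   x [-0.05   0.051]
   y [-0.03   0.143]
  back normal angle 1.3 n offset 0.0028
```

View pics/end.png

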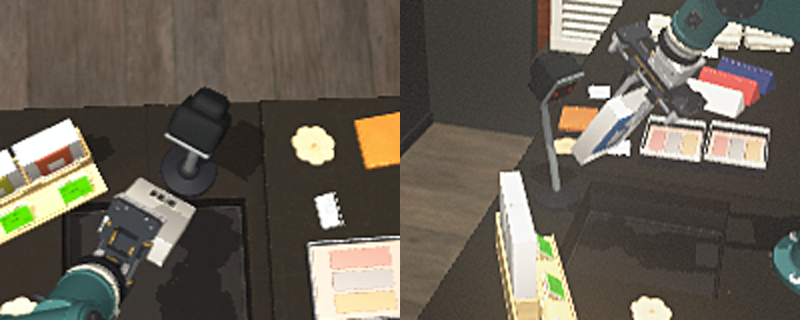

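The box is held with its back square to the window. The back-face normal is about 1° off, the distance is 100 mm, and the centring is within about 3 mm. The barcode shows near the lower edge at (162,195), and nothing else has been moved. I'm handing in.

```bash
python3 -c "
from bench import robot
print(robot.close_job())"
```

```text
the job is handed in; nothing more can be done
None
```

I drew the blue box, the one behind the empty price holder, straight up and handed the job in with its barcode held about 10 cm before the scanner window; by my last measurements it was square to within about 1° and centred to within about 3 mm, but no verdict came back.

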